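Stand the washed saucepan lids in the lid rack

TASK

Stand the two saucepan lids upright in the lid rack to dry: the larger lid between the tall tines, the smaller one between the short tines that are still empty; either face may look either way. Lower each lid until it rests on the rack's rails rather than dropping it, then let go; leave the saucer that already stands in the rack, the jar, the toy car and the whistle where they are.

Things in the scene. Friction and masses are not known exactly. Their poses are not given: they have to be found in the camera images.
- big_lid_disc (a point): The larger saucepan lid, loose, lying flat on the counter, knob up: a flat steel disc 120 mm across and 8 thick, with a wooden knob on its middle, a plain upright cylinder 22 across and 32 tall (from 4 to 36 above this point, along z). 0.15 to 0.31 kg. This point is the centre of the disc, half-way through its thickness; z points out of the knob side. The lid is round: its yaw means nothing.
- small_lid_disc (a point): The smaller saucepan lid, loose, lying flat, knob up: the same but 100 mm across (disc 8 thick, same knob 22 across and 32 tall, from 4 to 36 above this point along z). 0.11 to 0.22 kg. This point is the centre of the disc, half-way through its thickness; z points out of the knob side.
- rack: The fixed wire lid rack: two round steel rails 8 mm thick, 250 long, along its y, at x = +-40, their tops 30 above the counter, on a leg at each end; open between. Origin on the counter under its middle. Three sets of four tines stand on the rails about 90 apart along y, in any order.
- tall_slot: The rack's slot with tall tines (40 mm above the rail tops, each tipped with a small black ball 8 across), empty, for the larger lid. Origin on the counter midway between the four tines; x lies in the standing lid's plane, y along the rack, z up. Tines at x = +-40, y = +-8 (rods 5 across, 11 clear between the rows, tops bent 4 outwards). The larger lid rests here on both rails with its disc's centre at x = y = 0, 76 above the counter.
- short_slot: The rack's empty slot with short tines (26 mm above the rail tops), for the smaller lid. Origin on the counter midway between the four tines; x lies in the standing lid's plane, y along the rack, z up. Tines at x = +-40, y = +-8 (rods 5 across, 11 clear between the rows, tops bent 4 outwards). The smaller lid rests here on both rails with its disc's centre at x = y = 0, 62 above the counter.
- saucer_slot: The rack's other slot with short tines (26 mm above the rail tops), taken by the saucer. Origin on the counter midway between the four tines; x lies in the standing lid's plane, y along the rack, z up. Tines at x = +-40, y = +-8 (rods 5 across, 11 clear between the rows, tops bent 4 outwards).
- saucer_mid (a point): A white stoneware saucer, 110 mm across and 8 thick, no knob, loose, standing upright in its slot of the rack; leave it. This point is its centre, 70 above the counter; its flat faces look along y.
- jar_mid (a point): A capped glass mason jar, 78 mm across and 126 tall, loose, upright on the counter; leave it. This point is its centre, half-way up.
- car_mid (a point): A purple toy car, 88 x 40 x 37 mm, loose; leave it. This point is its middle, 18 above the counter; x runs along its length.
- whistle_mid (a point): A teal slide whistle, 153 mm long along x, 22 wide and 20 tall, loose; leave it. This point is near its middle, 10 above the counter.
There are look-alikes about, which are no part of the job. What is shaped like the part that bears small_lid_disc but purple is not meant. What is shaped like the part that bears saucer_mid but blue is not meant.

How it is judged:
By the outcome, as a careful person would: the job done as asked, in the order asked, and still so for the second after the job is handed in, with the robot touching nothing.
It also fails if it takes over 72 s, if anything falls off the work surface, if the arm or the gripper's body presses on something with over 40 N, if the wrist force passes 120 N, or if a joint passes its speed limit or range.

ROBOT

A 6-joint arm with a two-finger parallel gripper is mounted at the origin on the work surface. World frame = base frame: x ahead of the robot, y to its left, z up, the work surface at z = 0. Lengths are in mm, angles in rad, forces in N, time in s.
With the tool pointing down it reaches from about 350 to 875 mm from the base axis. Payload 4.2 kg.
Tool frame: the origin (TCP) lies midway between the tips of the shut fingers; the grasp point (between the pads) lies 19 mm behind it; x points along the fingers, y is the direction in which the jaws open and shut, and the axes are right-handed (so a half turn about x gives the same grasp; the last joint's range is limited). The gripper opens to 85 mm and grips with 20 to 120 N. Pads are 22 mm wide; open, the fingers measure 114 mm over their backs; the gripper's body (76 mm by 85 mm) begins 54 mm behind the grasp point. The pads swing forward as they close: fully open they stand 13 mm farther back than shut.
Start: joints at [-0.963, 0.385, 0.008, 0, -1.194, -0.259], TCP at [213.621, -587.337, 231.312] pointing down, gripper open.
Joint ranges: [-3.14, 3.14], [-1.21, 2.06], [-1.07, 1.41], [-3.16, 2.05], [-2.99, -0.16], [-3.1, 3.1]. Speed limits (rad/s): [2.79, 2.79, 3.14, 3.14, 3.14, 3.14].

INTERFACE

Orientations are given as [roll, pitch, yaw] about the fixed x, y, z axes, in that order (R = Rz(yaw) Ry(pitch) Rx(roll)).
In Python, from rig import * gives the robot as it stands.
- The arm moves only by the tool play_rows, never from a script. Its argument "steps" is a list that holds one entry, the list of rows, each a list of 7 numbers: the shift along the tool's x, y, z in m, then the turn, a rotation vector about the tool's x, y, z in rad, then the finger opening in m, from 0 to 0.0854. A call has 1 to 12 rows; each row is the pose to reach, as a shift and turn from the pose commanded when the call began, along the tool's axes at that moment; what a row does not reach only later rows make up. A row lasts 1/10 s, in which the tool goes at most 50 mm and 8.59 degrees, less where a joint would pass 70% of its speed; a pose out of reach is approached as far as the arm can. A call with a gripper value outside its range is refused whole. The fingers move at their own pace and stop on an object; "grip_force" is the grip in N (left out, the last holds). Time passes only in rows, so rows that repeat a pose let the fingers close. It gives the time, the measured TCP pose, the force and the opening at its end, in the units of the state.
- state(): the state, without advancing time (a new reading comes with each control period).
- camera(name): name is "scene" or "side" or "wrist"; returns (picture, depth): 480x640x3 uint8, red, green, blue; 480x640 float32, mm along the optical axis (not along the pixel's ray), 0 where there is no reading.
- camera_model(name): a dict with "fx", "fy", "cx", "cy" (pixels), "T" (4x4, takes a point from camera to world coordinates). Camera axes: x right, y up, looking along -z (the intrinsics and any distortion apply to the point x, -y, -z); pixel columns grow to the right and rows downward; lengths in mm; the calibration is good to about 2 mm. A picture is of the moment at which its call begins: read the wrist's pose just before it. camera_model takes no time and is no camera call; for the wrist camera it gives the pose at the moment of the call.
- sign_off(): hands the job in, once; it reports no verdict.
The state is a dict: "time_s": time; "joint_positions": joint angles; "dq": joint speeds; "joint_efforts": joint torques, N m; "eef_pos": TCP position; "orientation": TCP orientation; "wrist_force": force on the tool from outside, world axes, zero at the start; "moment": the same for the moment, N m; "opening": finger opening in mm.
Only numpy, scipy, OpenCV 4.12 (cv2) and the standard library are available. Lean on these libraries where they do the work, as an engineer would, in place of code of your own. Each camera call takes 0.05 s, during which the arm holds its last target. There are 200 camera calls.

## Working session

There is one attempt and no reset: what is moved stays moved. The work goes in short steps, Python scripts to look and compute and a tool call to move; the robot and the scene stay as the last step left them, time stands still between calls to the robot, and variables do not carry over. Pictures are saved under pics/ and viewed, about 8 in all and at most 12, crops included, and the job is handed in when it is done.

Besides the shell and the picture viewer there is one more tool, called after ">>>" by a JSON object that holds its "name" and its "arguments". play_rows: Moves the arm, as the interface text tells. Its arguments: {"type":"object","properties":{"steps":{"type":"array"},"grip_force":{"type":"number"}},"required":["steps"]}

```bash
mkdir -p pics; ls
python3 - <<'E'
from rig import *
import cv2,numpy as np
print(state())
for n in ("scene","side"):
    p,d=camera(n); m=camera_model(n)
    np.savez(f"pics/{n}0.npz",p=p,d=d,**{k:np.array(v) for k,v in m.items()})
    cv2.imwrite(f"pics/{n}0.png",p[:,:,::-1]); print(n,{k:np.round(v,3).tolist() if k!='dist' else v for k,v in m.items()})
E
```

```text
pics
{'time_s': 0.0, 'joint_positions': array([-9.63427618e-01,  3.85584330e-01,  6.61076414e-03, -5.28351015e-04,
       -1.19402738e+00, -2.58609663e-01]), 'dq': array([-6.58214077e-05,  7.84589119e-04, -8.00306035e-04,  1.04161884e-03,
       -7.13558912e-04,  2.94255212e-04]), 'joint_efforts': array([ 2.06641676e-04, -3.92291236e+01,  1.88401383e+01,  4.18634757e+00,
       -4.62085547e-03,  8.90531680e-06]), 'eef_pos': array([ 213.40418524, -586.79863422,  230.19459099]), 'orientation': array([1.61033229, 1.56853768, 1.9588964 ]), 'wrist_force': array([-0.03321677,  0.55502739, -0.11267765]), 'moment': array([ 0.02336191, -0.0098533 ,  0.03691889]), 'opening': 85.73701327466162}
scene {'fx': 521.979, 'fy': 521.979, 'cx': 306.685, 'cy': 241.075, 'T': [[0.56, -0.537, 0.631, 1152.334], [0.828, 0.374, -0.417, -438.346], [-0.012, 0.756, 0.654, 784.345], [0.0, 0.0, 0.0, 1.0]]}
side {'fx': 481.72, 'fy': 481.72, 'cx': 317.574, 'cy': 238.547, 'T': [[-0.803, 0.445, -0.398, 126.942], [-0.596, -0.59, 0.545, 481.943], [0.008, 0.674, 0.739, 745.953], [0.0, 0.0, 0.0, 1.0]]}
```

View pics/scene0.png

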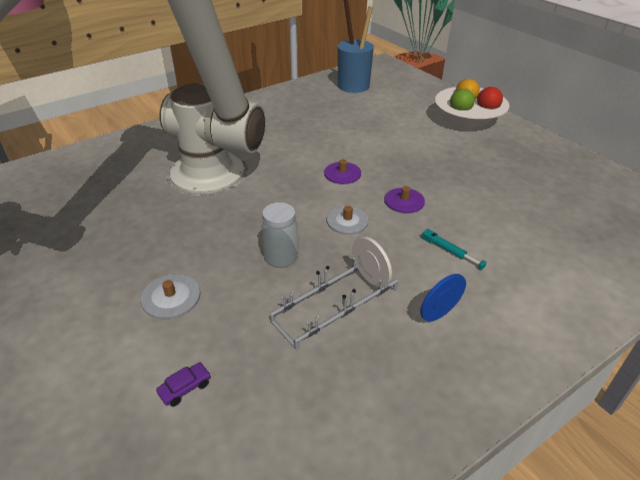

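View pics/side0.png

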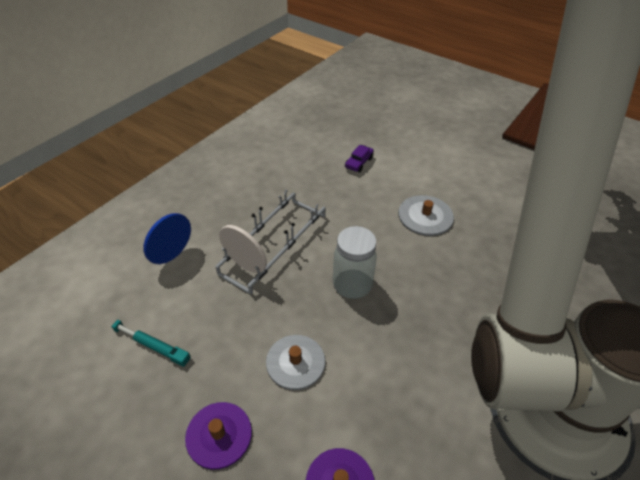

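The scene view shows steel lids at (171,295) and (348,218). Possible mix-ups are the purple lids at (343,172) and (405,199), and the blue saucer at (443,297). The rack runs from (283,330) to (375,270): the white saucer is at its far end, the black-tipped tall tines are in the middle (320,277 and 348,300), and the empty short tines are at the near end (288,300 and 312,325). The side view agrees. Next I'll measure.

```bash
cat > h.py <<'E'
import numpy as np,cv2
def rays(m,uv):
    uv=np.atleast_2d(uv).astype(float); T=np.array(m['T'])
    v=np.c_[(uv[:,0]-m['cx'])/m['fx'],-(uv[:,1]-m['cy'])/m['fy'],-np.ones(len(uv))]
    return T[:3,3],v@T[:3,:3].T
def onplane(m,uv,z):
    o,d=rays(m,uv); return o+d*((z-o[2])/d[:,2])[:,None]
def proj(m,P):
    T=np.array(m['T']); c=(np.atleast_2d(P)-T[:3,3])@T[:3,:3]
    return np.c_[m['cx']+m['fx']*c[:,0]/-c[:,2], m['cy']-m['fy']*c[:,1]/-c[:,2]]
def cloud(m,d):
    vv,uu=np.mgrid[:480,:640]; o,r=rays(m,np.c_[uu.ravel(),vv.ravel()])
    P=(o+r*d.reshape(-1,1)).reshape(480,640,3); P[d==0]=np.nan; return P
def circ(xy):
    A=np.c_[2*xy,np.ones(len(xy))]; s=np.linalg.lstsq(A,(xy**2).sum(1),rcond=None)[0]
    return s[:2],np.sqrt(s[2]+s[:2]@s[:2])
E
python3 - <<'E'
from h import *
D={n:np.load(f"pics/{n}0.npz") for n in("scene","side")}
seed={"scene":dict(big=(171,295),small=(348,218)),"side":dict(big=(427,214),small=(296,362))}
for n,m in D.items():
    P=cloud(m,m['d']); hsv=cv2.cvtColor(m['p'],cv2.COLOR_RGB2HSV)
    vv,uu=np.mgrid[:480,:640]
    for k,(u,v) in seed[n].items():
        w=(abs(uu-u)<38)&(abs(vv-v)<38)
        g=w&(P[...,2]>4.5)&(P[...,2]<60)
        nn,lab,st,_=cv2.connectedComponentsWithStats(g.astype(np.uint8)); i=1+st[1:,4].argmax()
        cnt=max(cv2.findContours((lab==i).astype(np.uint8),0,1)[0],key=len)[:,0]
        kn=P[w&(P[...,2]>32)]; 
        b=(lab==i); 
        q=P[b&(P[...,2]<14)]
        hull=cv2.convexHull(q[:,:2].astype(np.float32))[:,0]
        c,r=cv2.minEnclosingCircle(hull); cc=circ(hull)
        print(n,k,"z",np.median(q[:,2]),"disc",np.round(c,1),round(r,1),np.round(cc[0],1),np.round(cc[1],1),"knobtop",np.round(np.median(kn,0),1),len(kn), "minknob z",np.nanmax(kn[:,2]))
    # floor
    f=P[200:400,100:500].reshape(-1,3); h=np.histogram(f[:,2],bins=np.arange(-10,10,1)); print("floor",h[1][h[0].argmax()])
    # rack: elevated points
    q=onplane(m,[[283,330]] ,30) if n=="scene" else onplane(m,[[272,240]],30); print("rack ref",q)
    c0=onplane(m,[[335,300] if n=="scene" else [272,240]],30)[0]
    near=(np.hypot(P[...,0]-c0[0],P[...,1]-c0[1])<190)
    for lo,hi in((22,34),(34,50),(50,66),(66,90)):
        b=near&(P[...,2]>lo)&(P[...,2]<hi); print(n,lo,hi,b.sum())
E
python3 - <<'E'
import cv2
a=cv2.imread('pics/scene0.png')[230:360,250:410]; b=cv2.imread('pics/side0.png')[180:300,200:340]
a=cv2.resize(a,None,fx=3.5,fy=3.5,interpolation=cv2.INTER_CUBIC)[:455,:560];b=cv2.resize(b,(240,206),interpolation=cv2.INTER_CUBIC)
cv2.imwrite('pics/rack.png',a)
E
```

```text
scene big z 8.343745319222194 disc [ 381.8 -265.7] 60.9 [ 381.8 -266.1] 60.0 knobtop [ 385.1 -266.9   39.1] 96 minknob z 43.65242697662961
scene small z 7.860238997774218 disc [393.1 181.5] 51.7 [391.7 180.9] 49.9 knobtop [570.3  83.8  99.8] 549 minknob z 125.6351559400423
floor -1
rack ref [[ 607.37466895 -133.69368257   30.        ]]
scene 22 34 1273
scene 34 50 541
scene 50 66 620
scene 66 90 889
side big z 7.940560102949462 disc [ 380.4 -264.7] 62.0 [ 380.4 -264.1] 60.3 knobtop [ 380.1 -261.1   37.7] 78 minknob z 41.98102531481322
side small z 7.879548737868163 disc [388.5 182.5] 51.0 [389.  183.1] 49.8 knobtop [387.7 184.3  39.2] 147 minknob z 42.985580195381544
floor -1
rack ref [[582.9772823   12.24966685  30.        ]]
side 22 34 1050
side 34 50 502
side 50 66 543
side 66 90 763
```

View pics/rack.png

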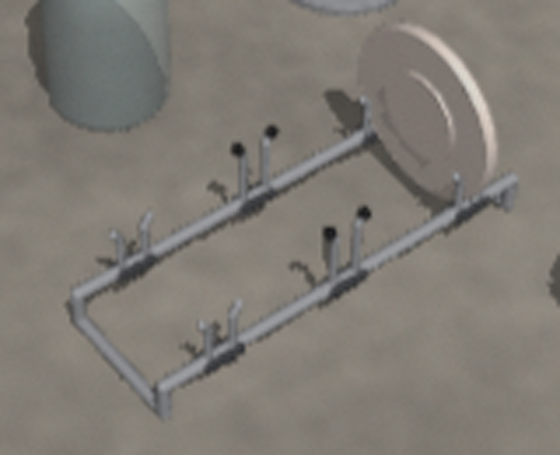

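The crop shows the tall tines with black balls mid-rack, about (318,273), (327,267), (344,297) and (354,291). The empty short tines are at (283,297), (292,291), (309,323) and (317,317), and the saucer is at the far end. I'll triangulate these and work out the first move: grip the knob with the tool tilted 45°, then swing 90° about the jaw axis.

```bash
cat > rackfit.py <<'E'
from h import *
def balls(m,p,guess):
    g=cv2.cvtColor(p,cv2.COLOR_RGB2GRAY).astype(float); out=[]
    for u,v in guess:
        u,v=int(round(u)),int(round(v)); w=np.clip(60-g[v-4:v+5,u-4:u+5],0,None)
        vv,uu=np.mgrid[v-4:v+5,u-4:u+5]; out.append([(w*uu).sum()/w.sum(),(w*vv).sum()/w.sum()] if w.sum()>0 else [np.nan]*2)
    return np.array(out)
E
python3 - <<'E'
from rackfit import *
D={n:dict(np.load(f"pics/{n}0.npz")) for n in("scene","side")}
s=D["scene"]; d=D["side"]
gs=[(318,272.6),(327.4,267.4),(344.3,296.6),(354,290.9)]
bs=balls(s,s['p'],gs); print(bs.round(1).tolist())
W=onplane(s,bs,70); print("scene@70\n",W.round(1))
gd=proj(d,W); bd=balls(d,d['p'],gd); print(gd.round(1).tolist(),bd.round(1).tolist())
W2=onplane(d,bd,70); print("side@70\n",W2.round(1))
for i in range(4):
    o1,r1=rays(s,bs[i]);o2,r2=rays(d,bd[i]); A=np.c_[r1[0],-r2[0]]; t=np.linalg.lstsq(A,o2-o1,rcond=None)[0]
    a=o1+t[0]*r1[0];b=o2+t[1]*r2[0]; print("tri",((a+b)/2).round(1),np.linalg.norm(a-b).round(1))
# short tine tips & rail corner, scene
print("short tips@55",onplane(s,[(283.1,296.9),(292,291.4),(308.6,322.6),(317.4,316.6)],55).round(1).tolist())
print("corners@28",onplane(s,[(272.3,316),(296.6,342)],26).round(1).tolist())
# saucer
for n,m in D.items():
    P=cloud(m,m['d']); h=cv2.cvtColor(m['p'],cv2.COLOR_RGB2HSV)
    b=(P[...,2]>75)&(P[...,2]<130)&(np.hypot(P[...,0]-575,P[...,1]-70)<70)&(h[...,1]<60)
    q=P[b]; xy=q[:,:2]-q[:,:2].mean(0); e=np.linalg.svd(xy,full_matrices=False)[2]; print(n,"saucer",q.mean(0).round(1),"dir",e[0],len(q))
    b=(P[...,2]>15)&(P[...,2]<33)&(np.hypot(P[...,0]-590,P[...,1]+25)<160)
    np.save(f"pics/rail_{n}.npy",P[b]); r=cv2.minAreaRect(P[b][:,:2].astype(np.float32)); print("rail rect",r)
from rig import *; from scipy.spatial.transform import Rotation as Ro
st=state(); print(Ro.from_euler('xyz',st['orientation']).as_matrix().round(3), st['eef_pos'])
E
```

```text
[[317.6, 272.3], [327.2, 267.2], [343.8, 296.2], [353.7, 290.4]]
scene@70
 [[552.3 -17.4  70. ]
 [551.5   6.5  70. ]
 [632.5 -13.8  70. ]
 [631.2  10.6  70. ]]
[[292.6, 224.2], [285.2, 231.5], [260.3, 208.1], [252.7, 215.1]] [[292.5, 224.2], [285.6, 231.7], [260.4, 208.3], [253.2, 215.3]]
side@70
 [[552.5 -17.4  70. ]
 [550.5   6.3  70. ]
 [631.9 -13.4  70. ]
 [630.2  10.3  70. ]]
tri [552.5 -17.4  70.1] 0.2
tri [551.    6.4  69.7] 0.8
tri [632.2 -13.6  69.6] 0.1
tri [630.7  10.5  69.7] 0.9
short tips@55 [[557.3, -100.9, 55.0], [554.9, -79.1, 55.0], [637.3, -96.5, 55.0], [634.7, -75.3, 55.0]]
corners@28 [[564.0, -130.8, 26.0], [642.1, -126.5, 26.0]]
scene saucer [594.3  84.6  98.6] dir [0.99784634 0.06559478] 725
rail rect ((535.0428466796875, -6.0491485595703125), (210.87350463867188, 257.33319091796875), 2.697073221206665)
side saucer [581.8  91.2  99.2] dir [-0.99775416 -0.06698236] 762
rail rect ((590.6914672851562, -0.7227783203125), (91.9575424194336, 257.9777526855469), 2.9860806465148926)
[[-0.001 -0.342  0.94 ]
 [ 0.002  0.94   0.342]
 [-1.     0.002 -0.   ]] [ 213.42195412 -586.90083022  230.35860387]
```

```bash
cat > plan.py <<'E'
from rig import *
import numpy as np
from scipy.spatial.transform import Rotation as Ro
YAW=0.049
def Rt(lean,yaw=YAW):   # lean deg: + leans towards rack -y (pickup), - towards rack +y (placing)
    R0=np.array([[0,-1,0],[0,0,1],[-1,0,0]],float)  # x down, y=-X, z=+Y
    return Ro.from_euler('z',yaw)*Ro.from_matrix(R0)*Ro.from_rotvec([0,np.radians(lean),0])
def delta(P,R):
    s=state(); Rc=Ro.from_euler('xyz',s['orientation'])
    sh=Rc.inv().apply(np.array(P)-s['eef_pos'])/1000; rv=(Rc.inv()*R).as_rotvec()
    print("shift",sh.round(4).tolist(),"rot",rv.round(4).tolist(),"| t",round(s['time_s'],2),"open",round(s['opening'],1),"F",s['wrist_force'].round(1),"q",s['joint_positions'].round(2).tolist())
E
python3 - <<'E'
from plan import *
from h import *
R=Rt(45); print(R.as_matrix().round(2))
a=R.as_matrix()[:,0]; P=np.array([381,-265,32])+19*a
delta(P+[0,0,120],R)
m=np.load('pics/scene0.npz'); C=cloud(m,m['d'])
for n,uv in dict(jar=(280,212),pl1=(343,178),pl2=(405,205),car=(183,380)).items(): print(n,C[uv[1],uv[0]].round(0))
E
```

```text
[[ 0.03 -1.   -0.03]
 [-0.71 -0.05  0.71]
 [-0.71  0.   -0.71]]
shift [0.0922, 0.2323, 0.2635] rot [-1.201, 0.6757, -0.4994] | t 0.1 open 85.4 F [0.1 0.2 0.6] q [-0.96, 0.39, 0.01, -0.0, -1.19, -0.26]
jar [409. -12. 125.]
pl1 [245. 279.   7.]
pl2 [429. 332.   8.]
car [ 608. -332.   37.]
```

>>> {"name": "play_rows", "arguments": {"steps": [[[0.092,0.232,0.263,-1.2,0.676,-0.5,0.05],[0.092,0.232,0.263,-1.2,0.676,-0.5,0.05],[0.092,0.232,0.263,-1.2,0.676,-0.5,0.05],[0.092,0.232,0.263,-1.2,0.676,-0.5,0.05],[0.092,0.232,0.263,-1.2,0.676,-0.5,0.05],[0.092,0.232,0.263,-1.2,0.676,-0.5,0.05],[0.092,0.232,0.263,-1.2,0.676,-0.5,0.05],[0.092,0.232,0.263,-1.2,0.676,-0.5,0.05],[0.092,0.232,0.263,-1.2,0.676,-0.5,0.05],[0.092,0.232,0.263,-1.2,0.676,-0.5,0.05],[0.092,0.232,0.263,-1.2,0.676,-0.5,0.05],[0.092,0.232,0.263,-1.2,0.676,-0.5,0.05]]], "grip_force": 100}}

```text
time_s: 1.3
eef_pos: [391.3, -280.9, 145.0]
orientation: [3.135, 0.789, -1.537]
wrist_force: [-0.6, -0.9, 0.7]
opening: 50.2
```

Run:
```python
from plan import *
import cv2
R=Rt(45); a=R.as_matrix()[:,0]; P=np.array([381,-265,32])+19*a
delta(P+[0,0,120],R); delta(P,R)
w,_=camera("wrist"); p,_=camera("side")
cv2.imwrite('pics/w1.png',np.hstack([cv2.resize(w,(400,300)),p[80:380,240:640]])[:,:,::-1])
```

```text
shift [0.0026, 0.0095, 0.0066] rot [-0.0035, 0.0037, -0.0104] | t 1.3 open 50.2 F [-0.6 -0.9  0.7] q [-0.13, 0.21, -1.07, 1.43, -0.78, -1.14]
shift [0.0877, 0.0089, 0.0911] rot [-0.0035, 0.0037, -0.0104] | t 1.3 open 50.2 F [-0.6 -0.9  0.7] q [-0.13, 0.21, -1.07, 1.43, -0.78, -1.14]
```

View pics/w1.png

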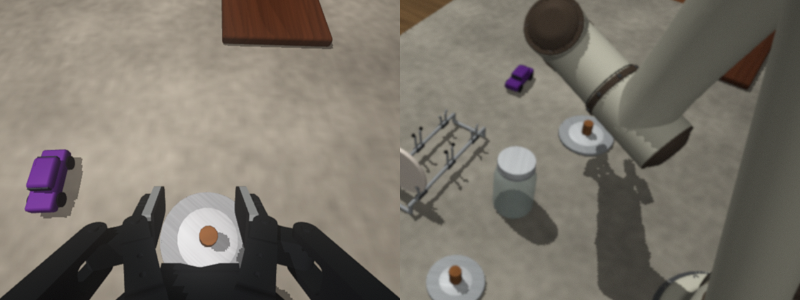

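The wrist view has the big lid's knob at about (209,236) between the fingers. But joint 3 is at its limit (-1.07), so the reach stopped about 10 mm short. I'll pick up with the gripper body on the outer side instead, yawed about -75°.

Run:
```python
from plan import *
R=Rt(45,YAW-np.radians(75)); a=R.as_matrix()[:,0]; P=np.array([381,-265,32])+19*a
print(a,P); delta(P+[0,0,110],R)
```

```text
[-0.67322887 -0.21624727 -0.70710678] [ 368.20865138 -269.10869814   18.56497116]
shift [0.0029, 0.0226, 0.0208] rot [0.9234, -0.0002, 0.9146] | t 1.4 open 49.9 F [-1.1 -0.3 -0.2] q [-0.13, 0.21, -1.07, 1.43, -0.78, -1.14]
```

>>> {"name": "play_rows", "arguments": {"steps": [[[0.003,0.0225,0.021,0.923,0,0.915,0.05],[0.003,0.0225,0.021,0.923,0,0.915,0.05],[0.003,0.0225,0.021,0.923,0,0.915,0.05],[0.003,0.0225,0.021,0.923,0,0.915,0.05],[0.003,0.0225,0.021,0.923,0,0.915,0.05],[0.003,0.0225,0.021,0.923,0,0.915,0.05],[0.003,0.0225,0.021,0.923,0,0.915,0.05],[0.003,0.0225,0.021,0.923,0,0.915,0.05],[0.003,0.0225,0.021,0.923,0,0.915,0.05],[0.003,0.0225,0.021,0.923,0,0.915,0.05],[0.003,0.0225,0.021,0.923,0,0.915,0.05],[0.003,0.0225,0.021,0.923,0,0.915,0.05]]]}}

```text
time_s: 2.6
eef_pos: [368.1, -268.5, 128.5]
orientation: [3.141, 0.783, -2.827]
wrist_force: [0.7, -0.5, -0.8]
opening: 50.3
```

Run:
```python
from plan import *
R=Rt(45,YAW-np.radians(75)); a=R.as_matrix()[:,0]; P=np.array([381,-265,32])+19*a
delta(P+[0,0,110],R); delta(P,R)
```

```text
shift [0.0001, -0.0006, -0.0001] rot [0.0027, -0.0019, 0.0026] | t 2.6 open 50.3 F [ 0.7 -0.5 -0.8] q [-0.09, 0.54, -0.37, 0.28, -1.41, -1.33]
shift [0.0777, -0.0006, 0.0778] rot [0.0027, -0.0019, 0.0026] | t 2.6 open 50.3 F [ 0.7 -0.5 -0.8] q [-0.09, 0.54, -0.37, 0.28, -1.41, -1.33]
```

>>> {"name": "play_rows", "arguments": {"steps": [[[0.03,0,0.03,0.003,-0.002,0.003,0.05],[0.055,-0.0005,0.055,0.003,-0.002,0.003,0.05],[0.068,-0.0005,0.068,0.003,-0.002,0.003,0.05],[0.0775,-0.0005,0.0778,0.003,-0.002,0.003,0.05],[0.0775,-0.0005,0.0778,0.003,-0.002,0.003,0.05],[0.0775,-0.0005,0.0778,0.003,-0.002,0.003,0.05]]]}}

```text
time_s: 3.2
eef_pos: [369.5, -269.2, 19.3]
orientation: [-3.14, 0.787, -2.831]
wrist_force: [-0.3, 0.6, 0.8]
opening: 50.0
```

Run:
```python
from plan import *
import cv2
R=Rt(45,YAW-np.radians(75)); a=R.as_matrix()[:,0]; P=np.array([381,-265,32])+19*a
delta(P,R)
w,_=camera("wrist"); p,_=camera("scene")
cv2.imwrite('pics/w2.png',np.hstack([cv2.resize(w,(400,300)),cv2.resize(p[220:370,70:270],(400,300))])[:,:,::-1])
```

```text
shift [0.0013, 0.0005, -0.0003] rot [-0.0012, 0.0012, 0.0001] | t 3.2 open 50.0 F [-0.3  0.6  0.8] q [-0.09, 0.7, -0.43, 0.3, -1.2, -1.39]
```

View pics/w2.png

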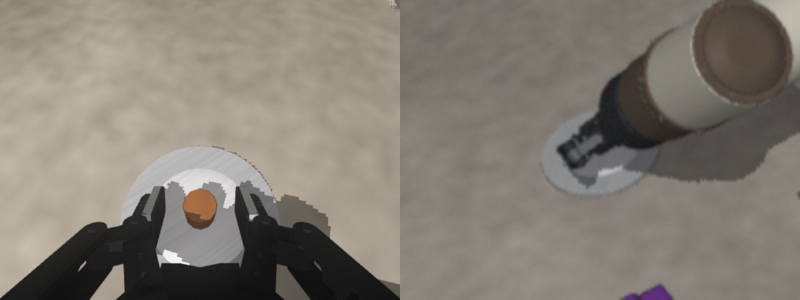

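The wrist view shows the orange knob at about (200,208), centred between the pads over the steel disc. Closing.

>>> {"name": "play_rows", "arguments": {"steps": [[[0,0,0,0,0,0,0],[0,0,0,0,0,0,0],[0,0,0,0,0,0,0],[0,0,0,0,0,0,0],[0,0,0,0,0,0,0],[0,0,0,0,0,0,0],[0,0,0,0,0,0,0],[-0.007,0,-0.007,0,0,0,0],[-0.02,0,-0.02,0,0,0,0],[-0.05,0,-0.05,0,0,0,0],[-0.085,0,-0.085,0,0,0,0],[-0.11,0,-0.11,0,0,0,0]]], "grip_force": 100}}

```text
time_s: 4.5
eef_pos: [369.2, -269.4, 176.7]
orientation: [-3.14, 0.789, -2.831]
wrist_force: [1.3, -0.2, -1.8]
opening: 19.4
```

Run:
```python
from plan import *
import cv2
# place: nominal lid frame: grasp point 28 above disc centre along n; TCP=G+19a
R=Rt(-45); M=R.as_matrix(); a=M[:,0]; n=Ro.from_euler('z',YAW).apply([0,-1,0])
c=np.array([591.6,-3.5,76]); P=c+28*n+19*a
print(M.round(2),P.round(1)); np.save('pl.npy',P)
delta(P+[0,-60,110],R)
```

```text
[[-0.03 -1.   -0.03]
 [ 0.71 -0.05  0.71]
 [-0.71  0.    0.71]] [592.3 -18.   62.6]
shift [-0.1879, 0.1145, 0.1949] rot [-1.4359, -1.3189, 0.0039] | t 4.5 open 19.4 F [ 1.3 -0.2 -1.8] q [-0.09, 0.48, -0.32, 0.28, -1.51, -1.3]
```

>>> {"name": "play_rows", "arguments": {"steps": [[[-0.188,0.1145,0.195,-1.436,-1.319,0.004,0],[-0.188,0.1145,0.195,-1.436,-1.319,0.004,0],[-0.188,0.1145,0.195,-1.436,-1.319,0.004,0],[-0.188,0.1145,0.195,-1.436,-1.319,0.004,0],[-0.188,0.1145,0.195,-1.436,-1.319,0.004,0],[-0.188,0.1145,0.195,-1.436,-1.319,0.004,0],[-0.188,0.1145,0.195,-1.436,-1.319,0.004,0],[-0.188,0.1145,0.195,-1.436,-1.319,0.004,0],[-0.188,0.1145,0.195,-1.436,-1.319,0.004,0],[-0.188,0.1145,0.195,-1.436,-1.319,0.004,0],[-0.188,0.1145,0.195,-1.436,-1.319,0.004,0],[-0.188,0.1145,0.195,-1.436,-1.319,0.004,0]]]}}

```text
time_s: 5.7
eef_pos: [591.7, -78.0, 170.2]
orientation: [0.114, 0.882, 1.629]
wrist_force: [0.7, 0.1, -0.8]
opening: 19.2
```

Run:
```python
from plan import *
delta(np.load('pl.npy')+[0,-60,110],Rt(-45))
```

```text
shift [-0.0019, -0.0005, 0.0015] rot [-0.107, -0.0973, -0.0007] | t 5.7 open 19.2 F [ 0.7  0.1 -0.8] q [-0.22, 0.54, 0.17, -0.66, -1.45, 0.34]
```

>>> {"name": "play_rows", "arguments": {"steps": [[[-0.002,-0.0005,0.0015,-0.107,-0.097,-0.001,0],[-0.002,-0.0005,0.0015,-0.107,-0.097,-0.001,0],[-0.002,-0.0005,0.0015,-0.107,-0.097,-0.001,0],[-0.002,-0.0005,0.0015,-0.107,-0.097,-0.001,0]]]}}

```text
time_s: 6.1
eef_pos: [592.8, -77.4, 172.3]
orientation: [0.007, 0.791, 1.622]
wrist_force: [0.4, 0.4, -1.2]
opening: 18.9
```

Run:
```python
from plan import *
delta(np.load('pl.npy')+[0,0,75],Rt(-45))
```

```text
shift [0.0664, -0.0024, 0.0178] rot [-0.0056, -0.0059, -0.0014] | t 6.1 open 18.9 F [ 0.4  0.4 -1.2] q [-0.26, 0.57, 0.19, -0.73, -1.52, 0.47]
```

>>> {"name": "play_rows", "arguments": {"steps": [[[0.02,-0.0005,0.005,0,0,0,0],[0.045,-0.0015,0.012,-0.003,-0.003,0,0],[0.0664,-0.0024,0.0178,-0.005,-0.005,-0.001,0],[0.0664,-0.0024,0.0178,-0.005,-0.005,-0.001,0],[0.0664,-0.0024,0.0178,-0.005,-0.005,-0.001,0]]]}}

```text
time_s: 6.6
eef_pos: [592.4, -17.6, 137.9]
orientation: [-0.0, 0.786, 1.622]
wrist_force: [-0.4, 0.1, -1.0]
opening: 18.9
```

```bash
cat > lidfit.py <<'E'
from plan import *
from h import *
from rackfit import balls
def fit(c0,r,view=None):
    """plane of the standing lid from each camera's depth; c0 expected centre"""
    n0=Ro.from_euler('z',YAW).apply([0,-1,0]); xh=Ro.from_euler('z',YAW).apply([1,0,0]); pics={}
    for nm in("scene","side"):
        p,d=camera(nm); m=camera_model(nm); P=cloud(m,d); q=P-c0; pics[nm]=p
        rr=np.linalg.norm(q-(q@n0)[...,None]*n0,axis=-1)
        b=(abs(q@n0)<14)&(rr<r+8)&(rr>(18 if nm=="scene" else 0))&(P[...,2]>76)
        h=cv2.cvtColor(p,cv2.COLOR_RGB2HSV); b&=(h[...,2]>70)
        Q=P[b]
        for _ in range(5):
            c=Q.mean(0); nv=np.linalg.svd(Q-c,full_matrices=False)[2][2]; nv*=np.sign(nv@n0); e=(Q-c)@nv; Q=Q[abs(e)<max(1.5,2*np.median(abs(e)))] 
        # plane offset at c0 + edges in the plane
        off=((Q.mean(0)-c0)@nv)/(n0@nv)
        hull=cv2.convexHull(np.c_[(Q-c0)@xh,Q[:,2]-c0[2]].astype(np.float32))[:,0]
        cc,rad=circ(hull); 
        print(nm,len(Q),"n",nv.round(3),"yaw",np.arctan2(nv[0],-nv[1]).round(3),"tilt",np.arcsin(nv[2]).round(3),"face offset along n",off.round(2),"res",np.std(e).round(2),"circle dx,dz",cc.round(1),rad.round(1))
        np.savez(f"pics/{nm}_l.npz",p=p,d=d,**{k:np.array(v) for k,v in m.items()})
    return pics
E
python3 - <<'E'
from lidfit import *
R=Rt(-45); P=np.load('pl.npy'); delta(P+[0,0,75],R)
s=state(); print(s['eef_pos'].round(1))
M=Ro.from_euler('xyz',s['orientation']); n0=Ro.from_euler('z',YAW).apply([0,-1,0])
c0=s['eef_pos']-19*M.as_matrix()[:,0]-28*n0; print("c0",c0.round(1))
pics=fit(c0,60)
cv2.imwrite('pics/l1.png',np.hstack([cv2.resize(pics['scene'][180:330,250:450],(400,300)),cv2.resize(pics['side'][130:280,180:380],(400,300))])[:,:,::-1])
E
```

```text
shift [-0.0001, 0.0001, -0.0006] rot [0.0016, -0.0007, -0.0014] | t 6.6 open 18.9 F [-0.4  0.1 -1. ] q [-0.18, 0.57, 0.11, -0.77, -1.4, 0.49]
[592.4 -17.6 137.9]
c0 [591.7  -3.  151.4]
scene 960 n [ 0.054 -0.998  0.011] yaw 0.054 tilt 0.011 face offset along n 3.09 res 0.71 circle dx,dz [ 1.7 -1. ] 59.3
side 1621 n [ 0.054 -0.999  0.001] yaw 0.054 tilt 0.001 face offset along n -4.56 res 0.65 circle dx,dz [-0.3 -1.6] 59.7
```

View pics/l1.png

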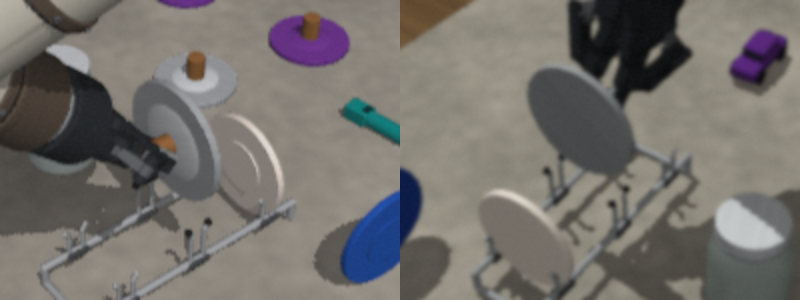

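Both cameras see the large lid upright above the black-tipped tines, with its centre about 1.2 mm too far toward +y and 74 mm above its rest height. I'll correct that and lower in stages.

>>> {"name": "play_rows", "arguments": {"steps": [[[0.0,0.0008,-0.0015,0,0,0,0],[0.01,0.0008,-0.0117,0,0,0,0],[0.0182,0.0008,-0.0199,0,0,0,0],[0.0253,0.0008,-0.027,0,0,0,0],[0.03,0.0008,-0.0317,0,0,0,0],[0.0345,0.0008,-0.0362,0,0,0,0],[0.0345,0.0008,-0.0362,0,0,0,0]]]}}

```text
time_s: 7.4
eef_pos: [591.2, -19.7, 86.0]
orientation: [0.003, 0.784, 1.622]
wrist_force: [-0.7, 0.1, -1.7]
opening: 19.2
```

Run:
```python
from lidfit import *
s=state(); print(s['eef_pos'].round(1),s['wrist_force'].round(1),s['moment'].round(2))
M=Ro.from_euler('xyz',s['orientation']); n0=Ro.from_euler('z',YAW).apply([0,-1,0])
c0=s['eef_pos']-19*M.as_matrix()[:,0]-28*n0; print("c0",c0.round(1))
pics=fit(c0,60)
```

```text
[591.2 -19.7  86. ] [-0.7  0.1 -1.7] [-1.81 -0.07 -0.01]
c0 [590.5  -5.2  99.4]
scene 679 n [ 0.051 -0.998  0.02 ] yaw 0.051 tilt 0.02 face offset along n 3.46 res 0.73 circle dx,dz [1.5 3.7] 56.4
side 1079 n [ 0.054 -0.999 -0.005] yaw 0.054 tilt -0.005 face offset along n -5.32 res 0.67 circle dx,dz [-0.5  4.7] 56.0
```

>>> {"name": "play_rows", "arguments": {"steps": [[[0.0004,0,0.0004,0,0,0,0],[0.004,0,-0.0032,0,0,0,0],[0.0075,0,-0.0067,0,0,0,0],[0.011,0,-0.0102,0,0,0,0],[0.0131,0,-0.0123,0,0,0,0],[0.0131,0,-0.0123,0,0,0,0]]]}}

```text
time_s: 8.1
eef_pos: [591.2, -19.2, 68.6]
orientation: [0.002, 0.784, 1.621]
wrist_force: [-0.4, 0.2, -0.8]
opening: 19.0
```

>>> {"name": "play_rows", "arguments": {"steps": [[[0.0004,0,-0.0004,0,0,0,0],[0.0008,0,-0.0008,0,0,0,0],[0.0012,0,-0.0012,0,0,0,0],[0.0012,0,-0.0012,0,0,0,0]]]}}

```text
time_s: 8.5
eef_pos: [591.6, -19.2, 67.7]
orientation: [-0.0, 0.785, 1.62]
wrist_force: [0.6, -0.0, -1.0]
opening: 19.2
```

Run:
```python
from lidfit import *
s=state(); print(s['eef_pos'].round(1),s['wrist_force'].round(1),s['moment'].round(2))
M=Ro.from_euler('xyz',s['orientation']); n0=Ro.from_euler('z',YAW).apply([0,-1,0])
c0=s['eef_pos']-19*M.as_matrix()[:,0]-28*n0; print("c0",c0.round(1))
pics=fit(c0,60)
```

```text
[591.6 -19.2  67.7] [ 0.6 -0.  -1. ] [-1.74 -0.13 -0.02]
c0 [590.9  -4.7  81.1]
scene 545 n [ 0.051 -0.998  0.023] yaw 0.051 tilt 0.023 face offset along n 3.73 res 0.72 circle dx,dz [1.3 4.2] 55.7
side 782 n [ 0.054 -0.999 -0.006] yaw 0.054 tilt -0.006 face offset along n -5.49 res 0.69 circle dx,dz [-1.6  5.8] 54.3
```

>>> {"name": "play_rows", "arguments": {"steps": [[[0.0007,0,-0.0007,0,0,0,0],[0.0014,0,-0.0014,0,0,0,0],[0.0018,0,-0.0018,0,0,0,0],[0.0018,0,-0.0018,0,0,0,0]]]}}

```text
time_s: 9.0
eef_pos: [591.9, -19.2, 65.4]
orientation: [-0.001, 0.784, 1.619]
wrist_force: [0.9, 0.4, 0.2]
opening: 19.3
```

>>> {"name": "play_rows", "arguments": {"steps": [[[0.0004,0,-0.0004,0,0,0,0],[0.0007,0,-0.0007,0,0,0,0],[0.0007,0,-0.0007,0,0,0,0]]]}}

```text
time_s: 9.3
eef_pos: [592.2, -19.2, 64.9]
orientation: [-0.002, 0.784, 1.618]
wrist_force: [2.1, -0.2, 4.1]
opening: 19.1
```

>>> {"name": "play_rows", "arguments": {"steps": [[[0.0004,-0.0004,-0.0004,0,0,0,0],[0.0004,-0.0004,-0.0004,0,0,0,0],[0.0004,-0.0004,-0.0004,0,0,0,0]]]}}

```text
time_s: 9.6
eef_pos: [592.7, -19.1, 64.4]
orientation: [-0.002, 0.784, 1.618]
wrist_force: [1.6, -0.4, 5.3]
opening: 18.8
```

Run:
```python
from lidfit import *
s=state(); print(s['eef_pos'].round(1),s['wrist_force'].round(1),s['moment'].round(2))
c0=np.array([591.6,-3.5,76]); pics=fit(c0,60)
cv2.imwrite('pics/l2.png',np.hstack([cv2.resize(pics['scene'][205:355,250:450],(400,300)),cv2.resize(pics['side'][150:300,180:380],(400,300))])[:,:,::-1])
```

```text
[592.7 -19.1  64.4] [ 1.6 -0.4  5.3] [-0.47 -0.15 -0.35]
scene 544 n [ 0.057 -0.998  0.032] yaw 0.057 tilt 0.032 face offset along n 5.47 res 0.77 circle dx,dz [ 5.2 11.8] 52.2
side 734 n [ 0.05  -0.999 -0.017] yaw 0.051 tilt -0.017 face offset along n -4.46 res 0.69 circle dx,dz [-1.   4.9] 56.1
```

View pics/l2.png

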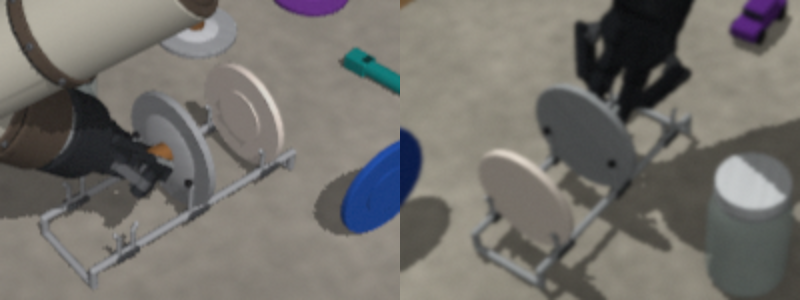

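The scene view shows the lid at (175,150), seated between the tines with a ball in front of it at (188,184). The side view shows two balls at (547,130) and (612,163) in front of its back face. The rails carry it (+5 N). I'll let go with a small opening and back off.

>>> {"name": "play_rows", "arguments": {"steps": [[[0,0,0,0,0,0,0.034],[0,0,0,0,0,0,0.034],[0,0,0,0,0,0,0.034],[0,0,0,0,0,0,0.034],[-0.015,0,0,0,0,0,0.034],[-0.035,0,0,0,0,0,0.034],[-0.07,0,0,0,0,0,0.034],[-0.12,0,0,0,0,0,0.034],[-0.16,0,0,0,0,0,0.034],[-0.2,0,0,0,0,0,0.05],[-0.2,0,0,0,0,0,0.05]]]}}

```text
time_s: 10.8
eef_pos: [600.3, -166.0, 209.8]
orientation: [-0.012, 0.792, 1.607]
wrist_force: [0.7, 0.3, -0.1]
opening: 50.0
```

Run:
```python
from lidfit import *
c0=np.array([591.6,-3.5,76]); pics=fit(c0,60)
np.save('pics/sc.npy',pics['scene'])
cv2.imwrite('pics/l3.png',np.hstack([cv2.resize(pics['scene'][205:355,250:450],(400,300)),cv2.resize(pics['side'][150:300,180:380],(400,300))])[:,:,::-1])
# small lid pickup
R=Rt(45,YAW-np.radians(75)); a=R.as_matrix()[:,0]; P=np.array([390,182,32])+19*a
delta(P+[0,0,150],R)
```

```text
scene 539 n [ 0.054 -0.998  0.015] yaw 0.054 tilt 0.015 face offset along n 5.59 res 0.72 circle dx,dz [2.  6.7] 55.0
side 667 n [ 0.055 -0.998 -0.016] yaw 0.055 tilt -0.016 face offset along n -3.67 res 0.68 circle dx,dz [-0.4  5.3] 56.1
shift [0.2734, 0.2056, 0.2211] rot [1.4323, 1.3237, 0.0016] | t 10.9 open 50.4 F [ 0.3 -0.6 -0.7] q [-0.38, 0.61, 0.35, -0.71, -1.67, 0.49]
```

View pics/l3.png

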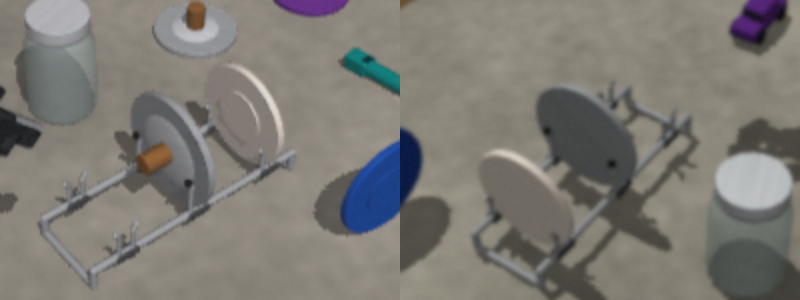

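The large lid stands by itself between the tall tines in both views, and the saucer hasn't moved. Next is the small steel lid at (195,30) in the scene crop, which is grey, not purple.

>>> {"name": "play_rows", "arguments": {"steps": [[[-0.02,0.02,0.05,0,0,0,0.05],[0.245,0.2056,0.249,1.432,1.324,0.002,0.05],[0.245,0.2056,0.249,1.432,1.324,0.002,0.05],[0.245,0.2056,0.249,1.432,1.324,0.002,0.05],[0.245,0.2056,0.249,1.432,1.324,0.002,0.05],[0.245,0.2056,0.249,1.432,1.324,0.002,0.05],[0.245,0.2056,0.249,1.432,1.324,0.002,0.05],[0.245,0.2056,0.249,1.432,1.324,0.002,0.05],[0.245,0.2056,0.249,1.432,1.324,0.002,0.05],[0.245,0.2056,0.249,1.432,1.324,0.002,0.05],[0.245,0.2056,0.249,1.432,1.324,0.002,0.05],[0.245,0.2056,0.249,1.432,1.324,0.002,0.05]]]}}

```text
time_s: 12.1
eef_pos: [374.9, 179.2, 207.9]
orientation: [2.784, 1.043, -2.906]
wrist_force: [-0.0, -0.8, -0.2]
opening: 50.4
```

Run:
```python
from lidfit import *
R=Rt(45,YAW-np.radians(75)); a=R.as_matrix()[:,0]; P=np.array([390,182,32])+19*a
print(P.round(1)); delta(P+[0,0,110],R)
# refine short tine tips from the scene picture: print local dark/bright positions
s=np.load('pics/scene_l.npz'); d=np.load('pics/side_l.npz')
a=cv2.resize(s['p'][280:340,270:330],(400,400),interpolation=cv2.INTER_CUBIC)
T=onplane(s,[(283.1,296.9),(292,291.4),(308.6,322.6),(317.4,316.6)],55)
g=proj(d,T).round(1); print(g.tolist()); u0,v0=(g.mean(0)-30).astype(int)
b=cv2.resize(d['p'][v0:v0+60,u0:u0+60],(400,400),interpolation=cv2.INTER_CUBIC); print(u0,v0)
cv2.imwrite('pics/short.png',np.hstack([a,b])[:,:,::-1])
```

```text
[377.2 177.9  18.6]
shift [0.0676, -0.0163, 0.0383] rot [0.2958, 0.2623, 0.0002] | t 12.1 open 50.4 F [-0.  -0.8 -0.2] q [0.67, 0.33, -0.16, -0.21, -1.57, -1.59]
[[316.1, 205.2], [310.7, 211.5], [284.8, 190.6], [279.4, 196.5]]
267 170
```

View pics/short.png

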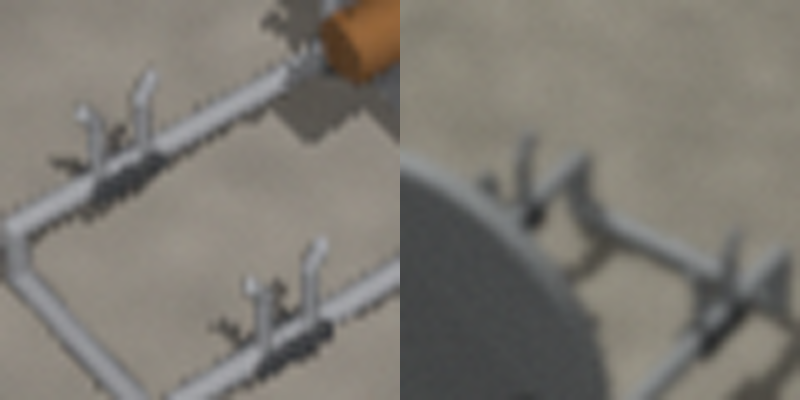

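The short-tine tips in the scene crop are at (83,112), (152,72), (252,284) and (320,243), with their bases on the rails below. The side view is partly hidden. I'll work out the slot centre, then go to the pregrasp.

Run:
```python
from lidfit import *
s=np.load('pics/scene_l.npz'); d=np.load('pics/side_l.npz')
f=lambda L,o:(np.array(L)+.5)/(400/60)-.5+np.array(o)
t=onplane(s,f([(83,112),(152,72),(252,284),(320,243)],(270,280)),55); b=onplane(s,f([(98,172),(143,148),(263,338),(310,314)],(270,280)),30)
print(t.round(1).tolist(),t.mean(0).round(1)); print(b.round(1).tolist(),b.mean(0).round(1))
t2=onplane(d,f([(528-400,138),(735-400,235)],(267,170)),55); print("side, -y pair?",t2.round(1).tolist())
```

```text
[[555.0, -101.8, 55.0], [553.0, -77.0, 55.0], [635.2, -97.8, 55.0], [633.7, -74.2, 55.0]] [594.2 -87.7  55. ]
[[557.1, -99.3, 30.0], [556.7, -83.5, 30.0], [635.2, -94.5, 30.0], [635.6, -78.9, 30.0]] [596.2 -89.   30. ]
side, -y pair? [[636.4, -98.7, 55.0], [556.7, -102.6, 55.0]]
```

>>> {"name": "play_rows", "arguments": {"steps": [[[0.0676,-0.0163,0.0383,0.296,0.262,0,0.05],[0.0676,-0.0163,0.0383,0.296,0.262,0,0.05],[0.0676,-0.0163,0.0383,0.296,0.262,0,0.05],[0.0676,-0.0163,0.0383,0.296,0.262,0,0.05],[0.0676,-0.0163,0.0383,0.296,0.262,0,0.05],[0.0676,-0.0163,0.0383,0.296,0.262,0,0.05]]]}}

```text
time_s: 12.7
eef_pos: [378.9, 177.5, 129.7]
orientation: [3.134, 0.794, -2.836]
wrist_force: [-0.6, -0.1, -0.2]
opening: 50.3
```

Run:
```python
from lidfit import *
R=Rt(45,YAW-np.radians(75)); a=R.as_matrix()[:,0]; P=np.array([390,182,32])+19*a
delta(P+[0,0,110],R);delta(P,R)
```

```text
shift [0.0018, 0.0009, -0.0003] rot [0.0038, 0.0083, -0.0034] | t 12.7 open 50.3 F [-0.6 -0.1 -0.2] q [0.64, 0.57, -0.12, -0.24, -1.63, -1.82]
shift [0.0803, 0.0003, 0.0768] rot [0.0038, 0.0083, -0.0034] | t 12.7 open 50.3 F [-0.6 -0.1 -0.2] q [0.64, 0.57, -0.12, -0.24, -1.63, -1.82]
```

>>> {"name": "play_rows", "arguments": {"steps": [[[0.03,0.0003,0.028,0.004,0.008,-0.003,0.05],[0.055,0.0003,0.052,0.004,0.008,-0.003,0.05],[0.07,0.0003,0.067,0.004,0.008,-0.003,0.05],[0.08,0.0003,0.0768,0.004,0.008,-0.003,0.05],[0.08,0.0003,0.0768,0.004,0.008,-0.003,0.05],[0.08,0.0003,0.0768,0.004,0.008,-0.003,0.05]]]}}

```text
time_s: 13.3
eef_pos: [377.9, 177.9, 18.9]
orientation: [-3.141, 0.785, -2.831]
wrist_force: [0.3, 0.9, -0.3]
opening: 49.9
```

Run:
```python
from lidfit import *
R=Rt(45,YAW-np.radians(75)); a=R.as_matrix()[:,0]; P=np.array([390,182,32])+19*a
delta(P,R)
w,_=camera("wrist"); h=cv2.cvtColor(w,cv2.COLOR_RGB2HSV)
k=((h[...,0]<18)&(h[...,1]>130)&(h[...,2]>60)).astype(np.uint8); k[:250]=0
n,l,st,c=cv2.connectedComponentsWithStats(k); i=1+st[1:,4].argmax(); print("knob px (full res)",c[i],st[i], "first lid was ~(320,333)")
```

```text
shift [0.0007, 0.0002, -0.0002] rot [-0.0011, -0.0002, -0.0004] | t 13.3 open 49.9 F [ 0.3  0.9 -0.3] q [0.65, 0.73, -0.17, -0.24, -1.43, -1.78]
knob px (full res) [321.650381   331.53518602] [ 295  305   53   54 2231] first lid was ~(320,333)
```

The knob appears at the same pixel as in the first grasp, so I'll close and lift.

>>> {"name": "play_rows", "arguments": {"steps": [[[0,0,0,0,0,0,0],[0,0,0,0,0,0,0],[0,0,0,0,0,0,0],[0,0,0,0,0,0,0],[0,0,0,0,0,0,0],[0,0,0,0,0,0,0],[0,0,0,0,0,0,0],[-0.007,0,-0.007,0,0,0,0],[-0.02,0,-0.02,0,0,0,0],[-0.05,0,-0.05,0,0,0,0],[-0.085,0,-0.085,0,0,0,0],[-0.12,0,-0.12,0,0,0,0]]], "grip_force": 100}}

```text
time_s: 14.55
eef_pos: [377.1, 177.5, 189.1]
orientation: [-3.139, 0.782, -2.831]
wrist_force: [0.6, 1.1, -1.8]
opening: 19.4
```

Run:
```python
from plan import *
R=Rt(-45); M=R.as_matrix(); a=M[:,0]; n=Ro.from_euler('z',YAW).apply([0,-1,0])
c=np.array([595.5,-88.5,62]); P=c+28*n+19*a
print(P.round(1)); np.save('pl2.npy',P)
delta(P+[10,-70,180],R)
delta([500,-120,270],R)
```

```text
[ 596.2 -103.    48.6]
shift [-0.1066, -0.4037, 0.0512] rot [-1.4373, -1.3247, -0.0009] | t 14.55 open 19.4 F [ 0.6  1.1 -1.8] q [0.65, 0.5, -0.06, -0.24, -1.76, -1.86]
shift [-0.0756, -0.3209, -0.0383] rot [-1.4373, -1.3247, -0.0009] | t 14.55 open 19.4 F [ 0.6  1.1 -1.8] q [0.65, 0.5, -0.06, -0.24, -1.76, -1.86]
```

>>> {"name": "play_rows", "arguments": {"steps": [[[-0.032,0,-0.032,0,0,0,0],[-0.064,0,-0.064,0,0,0,0],[-0.0756,-0.321,-0.0383,-1.437,-1.325,0,0],[-0.0756,-0.321,-0.0383,-1.437,-1.325,0,0],[-0.0756,-0.321,-0.0383,-1.437,-1.325,0,0],[-0.0756,-0.321,-0.0383,-1.437,-1.325,0,0],[-0.0756,-0.321,-0.0383,-1.437,-1.325,0,0],[-0.0756,-0.321,-0.0383,-1.437,-1.325,0,0],[-0.0756,-0.321,-0.0383,-1.437,-1.325,0,0],[-0.0756,-0.321,-0.0383,-1.437,-1.325,0,0],[-0.0756,-0.321,-0.0383,-1.437,-1.325,0,0],[-0.0756,-0.321,-0.0383,-1.437,-1.325,0,0]]]}}

```text
time_s: 15.75
eef_pos: [499.9, -119.9, 268.9]
orientation: [0.422, 1.084, 1.725]
wrist_force: [0.1, -0.0, -1.6]
opening: 18.6
```

Run:
```python
from plan import *
delta(np.load('pl2.npy')+[0,-30,110],Rt(-45))
```

```text
shift [0.0845, -0.1162, -0.0313] rot [-0.3337, -0.3064, 0.0011] | t 15.75 open 18.6 F [ 0.1 -0.  -1.6] q [-0.21, 0.31, 0.07, -0.45, -1.52, 0.01]
```

>>> {"name": "play_rows", "arguments": {"steps": [[[0.0845,-0.1162,-0.0313,-0.334,-0.306,0.001,0],[0.0845,-0.1162,-0.0313,-0.334,-0.306,0.001,0],[0.0845,-0.1162,-0.0313,-0.334,-0.306,0.001,0],[0.0845,-0.1162,-0.0313,-0.334,-0.306,0.001,0],[0.0845,-0.1162,-0.0313,-0.334,-0.306,0.001,0],[0.0845,-0.1162,-0.0313,-0.334,-0.306,0.001,0],[0.0845,-0.1162,-0.0313,-0.334,-0.306,0.001,0],[0.0845,-0.1162,-0.0313,-0.334,-0.306,0.001,0]]]}}

```text
time_s: 16.55
eef_pos: [596.7, -133.1, 162.7]
orientation: [-0.005, 0.793, 1.615]
wrist_force: [-0.5, 1.0, -1.5]
opening: 19.4
```

Run:
```python
from plan import *
delta(np.load('pl2.npy')+[0,0,60],Rt(-45))
```

```text
shift [0.0597, -0.0007, -0.0166] rot [0.0017, -0.0078, 0.0033] | t 16.55 open 19.4 F [-0.5  1.  -1.5] q [-0.34, 0.62, 0.26, -0.71, -1.56, 0.52]
```

>>> {"name": "play_rows", "arguments": {"steps": [[[0.02,0,-0.0055,0,-0.003,0.001,0],[0.04,-0.0005,-0.011,0.001,-0.006,0.002,0],[0.0597,-0.0007,-0.0166,0.002,-0.008,0.003,0],[0.0597,-0.0007,-0.0166,0.002,-0.008,0.003,0],[0.0597,-0.0007,-0.0166,0.002,-0.008,0.003,0]]]}}

```text
time_s: 17.05
eef_pos: [595.8, -103.4, 105.9]
orientation: [0.006, 0.784, 1.624]
wrist_force: [0.5, 0.4, 0.1]
opening: 19.2
```

Run:
```python
from lidfit import *
s=state(); print(s['eef_pos'].round(1),s['wrist_force'].round(1))
M=Ro.from_euler('xyz',s['orientation']); n0=Ro.from_euler('z',YAW).apply([0,-1,0])
c0=s['eef_pos']-19*M.as_matrix()[:,0]-28*n0; print("c0",c0.round(1))
pics=fit(c0,50)
cv2.imwrite('pics/l4.png',np.hstack([cv2.resize(pics['scene'][215:365,230:430],(400,300)),cv2.resize(pics['side'][130:280,200:400],(400,300))])[:,:,::-1])
```

```text
[ 595.8 -103.4  105.9] [0.5 0.4 0.1]
c0 [595.1 -88.9 119.3]
scene 633 n [ 0.054 -0.999  0.005] yaw 0.054 tilt 0.005 face offset along n 3.68 res 0.63 circle dx,dz [2.3 2.2] 48.2
side 986 n [ 0.054 -0.999 -0.006] yaw 0.054 tilt -0.006 face offset along n -4.19 res 0.73 circle dx,dz [-0.6  0.3] 49.5
```

View pics/l4.png

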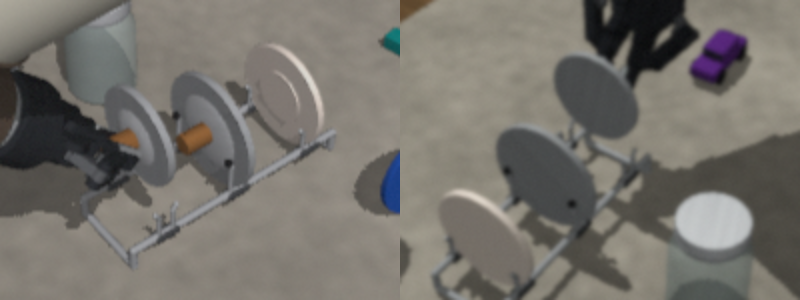

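The small lid hangs square above the empty short tines, with its centre within about 0.3 mm of the slot. Lowering it into the tine tops.

>>> {"name": "play_rows", "arguments": {"steps": [[[0.006,0,-0.006,0,0,0,0],[0.0125,0,-0.0125,0,0,0,0],[0.018,0,-0.018,0,0,0,0],[0.0225,0,-0.0225,0,0,0,0],[0.026,0,-0.026,0,0,0,0],[0.0285,0,-0.0285,0,0,0,0],[0.0285,0,-0.0285,0,0,0,0]]]}}

```text
time_s: 17.85
eef_pos: [595.0, -103.2, 62.5]
orientation: [0.012, 0.781, 1.627]
wrist_force: [-0.3, -0.0, -1.3]
opening: 19.3
```

Run:
```python
from lidfit import *
s=state(); print(s['eef_pos'].round(1),s['wrist_force'].round(1))
M=Ro.from_euler('xyz',s['orientation']); n0=Ro.from_euler('z',YAW).apply([0,-1,0])
c0=s['eef_pos']-19*M.as_matrix()[:,0]-28*n0; print("c0",c0.round(1))
pics=fit(c0,50)
cv2.imwrite('pics/l5.png',np.hstack([cv2.resize(pics['scene'][260:350,260:350],(400,400),interpolation=2),cv2.resize(pics['side'][155:255,250:350],(400,400),interpolation=2)])[:,:,::-1])
```

```text
[ 595.  -103.2   62.5] [-0.3 -0.  -1.3]
c0 [594.4 -88.7  75.9]
scene 384 n [ 0.05  -0.998  0.023] yaw 0.05 tilt 0.023 face offset along n 4.24 res 0.65 circle dx,dz [2.7 9.6] 43.0
side 478 n [ 0.05  -0.999 -0.013] yaw 0.05 tilt -0.013 face offset along n -4.75 res 0.73 circle dx,dz [ 0.3 12.8] 40.7
```

View pics/l5.png

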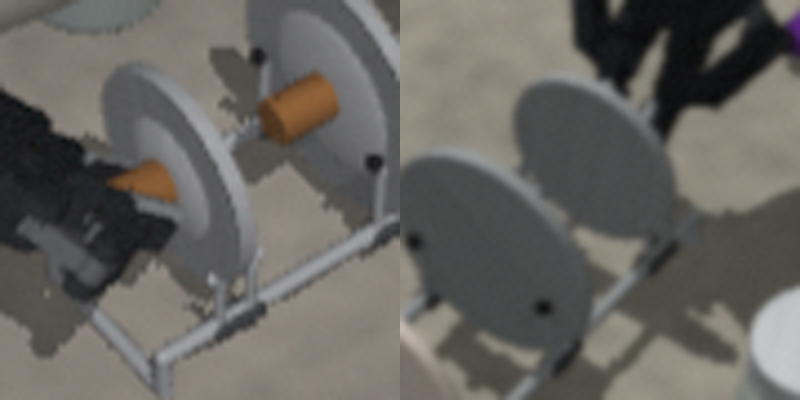

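The view shows the lid's right edge at about (235,280), between the tine tips at (212,280) and (257,255), with no contact force. I'll keep lowering, slowly at the end.

>>> {"name": "play_rows", "arguments": {"steps": [[[0.0025,-0.0003,-0.0025,0,0,0,0],[0.005,-0.0005,-0.005,0,0,0,0],[0.0065,-0.0007,-0.0065,0,0,0,0],[0.0065,-0.0007,-0.0065,0,0,0,0]]]}}

```text
time_s: 18.35
eef_pos: [595.7, -103.1, 53.7]
orientation: [0.012, 0.781, 1.626]
wrist_force: [-0.3, -0.2, -1.3]
opening: 19.3
```

>>> {"name": "play_rows", "arguments": {"steps": [[[0.0004,0,-0.0004,0,0,0,0],[0.0008,0,-0.0008,0,0,0,0],[0.0008,0,-0.0008,0,0,0,0]]]}}

```text
time_s: 18.65
eef_pos: [595.8, -103.1, 53.0]
orientation: [0.011, 0.782, 1.626]
wrist_force: [-0.2, -0.2, -1.4]
opening: 19.1
```

>>> {"name": "play_rows", "arguments": {"steps": [[[0.0004,0,-0.0004,0,0,0,0],[0.0008,0,-0.0008,0,0,0,0],[0.001,0,-0.001,0,0,0,0],[0.001,0,-0.001,0,0,0,0]]]}}

```text
time_s: 19.05
eef_pos: [595.8, -103.1, 51.5]
orientation: [0.011, 0.782, 1.626]
wrist_force: [-0.6, 0.4, -1.2]
opening: 19.5
```

>>> {"name": "play_rows", "arguments": {"steps": [[[0.0004,0,-0.0004,0,0,0,0],[0.0007,0,-0.0007,0,0,0,0],[0.0007,0,-0.0007,0,0,0,0]]]}}

```text
time_s: 19.35
eef_pos: [595.9, -103.1, 50.8]
orientation: [0.01, 0.782, 1.626]
wrist_force: [-0.0, -0.6, -0.9]
opening: 19.3
```

>>> {"name": "play_rows", "arguments": {"steps": [[[0.0004,0,-0.0004,0,0,0,0],[0.0007,0,-0.0007,0,0,0,0],[0.0007,0,-0.0007,0,0,0,0]]]}}

```text
time_s: 19.65
eef_pos: [596.3, -103.2, 50.2]
orientation: [0.009, 0.782, 1.625]
wrist_force: [1.1, -0.7, 2.5]
opening: 19.0
```

>>> {"name": "play_rows", "arguments": {"steps": [[[0.0003,0,-0.0003,0,0,0,0],[0.0005,0,-0.0005,0,0,0,0],[0.0005,0,-0.0005,0,0,0,0]]]}}

```text
time_s: 19.95
eef_pos: [596.4, -103.3, 49.7]
orientation: [0.008, 0.782, 1.624]
wrist_force: [2.0, -1.1, 5.2]
opening: 19.3
```

It touched down at about +6 N with its centre near the expected 62 mm. Release and back off.

>>> {"name": "play_rows", "arguments": {"steps": [[[0,0,0,0,0,0,0.034],[0,0,0,0,0,0,0.034],[0,0,0,0,0,0,0.034],[0,0,0,0,0,0,0.034],[-0.015,0,0,0,0,0,0.034],[-0.035,0,0,0,0,0,0.034],[-0.07,0,0,0,0,0,0.034],[-0.12,0,0,0,0,0,0.034],[-0.16,0,0,0,0,0,0.034],[-0.2,0,0,0,0,0,0.034],[-0.2,0,0,0,0,0,0.034],[-0.2,0,0,0,0,0,0.034]]]}}

```text
time_s: 21.15
eef_pos: [603.5, -246.1, 190.8]
orientation: [0.008, 0.783, 1.622]
wrist_force: [0.1, 1.0, 0.3]
opening: 33.9
```

Run:
```python
from lidfit import *
fit(np.array([595.5,-88.5,62]),50); pics=fit(np.array([591.6,-3.5,76]),60)
cv2.imwrite('pics/end.png',np.hstack([cv2.resize(pics['scene'][150:410,140:490],(400,297)),cv2.resize(pics['side'][130:390,100:450],(400,297))])[:,:,::-1])
s=state(); print(s['eef_pos'].round(1),s['wrist_force'].round(1),s['time_s'])
# unmoved check vs first pictures
for n in("scene","side"):
    a=np.load(f'pics/{n}0.npz'); b=np.load(f'pics/{n}_l.npz')
    for nm,P in dict(jar=(400,-10,126),car=(608,-332,30),purple1=(245,279,8)).items():
        pass
    h0,h1=[cv2.cvtColor(x['p'],cv2.COLOR_RGB2HSV) for x in(a,b)]
    for nm,(lo,hi) in dict(teal=(82,98),purple=(130,150),blue=(112,124)).items():
        c=[np.argwhere((h[...,0]>=lo)&(h[...,0]<=hi)&(h[...,1]>140)&(h[...,2]>40)).mean(0)[::-1].round(1).tolist() for h in(h0,h1)]; print(n,nm,c)
```

```text
scene 286 n [ 0.055 -0.997  0.045] yaw 0.055 tilt 0.045 face offset along n 6.1 res 0.66 circle dx,dz [2.  6.8] 44.9
side 254 n [ 0.056 -0.998 -0.032] yaw 0.056 tilt -0.032 face offset along n -4.12 res 0.75 circle dx,dz [-1.1 16.1] 39.0
scene 548 n [ 0.052 -0.998  0.027] yaw 0.052 tilt 0.027 face offset along n 5.97 res 0.75 circle dx,dz [2.8 5. ] 57.0
side 476 n [ 0.054 -0.998 -0.02 ] yaw 0.054 tilt -0.02 face offset along n -3.83 res 0.67 circle dx,dz [-1.6  8.8] 54.1
[ 603.1 -243.8  188.7] [-0.8  0.1 -0.3] 21.35
scene teal [[446.3, 245.1], [446.3, 245.1]]
scene purple [[286.6, 278.3], [286.9, 278.0]]
scene blue [[434.0, 299.1], [435.5, 300.3]]
side teal [[160.2, 346.9], [160.4, 347.0]]
side purple [[263.9, 425.5], [263.8, 425.5]]
side blue [[167.8, 237.7], [167.5, 238.2]]
```

View pics/end.png

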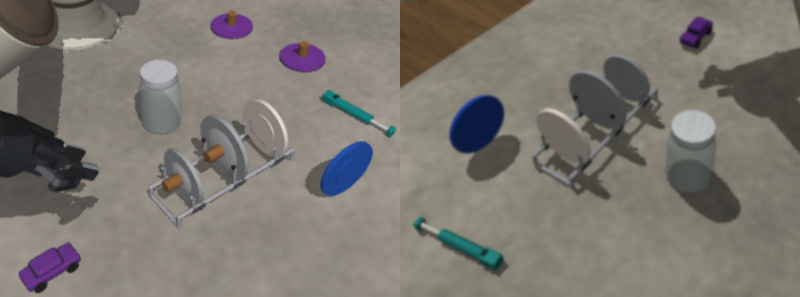

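The final view shows both lids standing upright in the right slots, knobs toward the free end. The gripper is clear, and the saucer, jar, car and whistle are where they started. Handing in.

```bash
python3 -c "
from rig import *
print(sign_off())"
```

```text
the job is handed in; nothing more can be done
None
```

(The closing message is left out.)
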